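Mount the funnel and spring clamp on the filtration manifold

TASK

The left place of the steel filtration manifold is ready; make the bare right place ready in the same way. Stand the loose glass funnel, flange down, squarely on the bare filter head and let go of it, then take the large spring clamp (not the small one) out of the tray, squeeze it open and clip it level round the two flanges so that it holds funnel and head together. Do not tip the funnel over, leave the small clamp in the tray and do not knock over or shove the beaker, the dropper bottle or the small brown bottle.

Things in the scene. Friction and masses are not known exactly. Their poses are not given: they have to be found in the camera images.
- manifold: Fixed steel manifold: a 39 mm tube along its y on feet, two filter heads 120 mm apart; origin on the bench below the tube's middle, z up. The left head (+y) carries a fixed 60 mm glass funnel and its clamp, 213 mm high in all; the right one (-y) is bare. Its -x side faces the robot and is clear.
- bare_seat (a point): Centre of the bare head's top face, 105 mm above the bench, axes as the manifold's. The top is a flange 50 mm across, 5 mm thick, on a 33 mm neck 16 mm high; under that a 38 mm collar. From the top face a centring cone rises 3 mm (34 mm across at its foot, 27 mm on top).
- funnel_center (a point): Loose glass funnel, on its axis half-way up (54 mm above its underside), z up along the axis. 108 mm tall, round: bottom flange 50 mm across, 5 mm thick, with a 37 mm bore 3 mm deep that drops over the centring cone; neck 40 mm across up to 12 mm; straight bowl 60 mm across from 28 mm up to the rim, wall 2.5 mm.
- funnel: The same funnel, origin at the centre of its underside. 100 to 170 g. Starts standing flange down on the bench.
- clamp_ring (a point): Large aluminium spring clamp, 55 g, 26 mm high, about 95 mm long: centre of its jaws' circle, half-way up; clipped on, this lies at bare_seat. x points out of the jaws' mouth, z up. Starts level on the tray floor, jaws shut. The curved jaws have an inner V groove (11 mm high at the bottom, 17 at the mouth) that takes both flanges together; outside they are 59 mm across.
- clamp_grip (a point): Middle between the large clamp's two flat handle plates, half-way up, 62 mm behind clamp_ring (-x). The plates run 17 mm either way along x, 26 mm high. At rest they splay apart rearwards, 36 mm over both here and 45 mm at the ends; squeezed fully open (about 8 N here) they are parallel, 19 mm over both, and the clamp is firm to carry.
- clamp: The same clamp's +y half, which carries clamp_ring and clamp_grip; origin on the hinge axis (vertical, 33 mm behind clamp_ring) at the underside. As the handles are squeezed this half, with its points, turns +clamp_jaw/2 about the hinge z, the other half as much the other way; the true jaw centre stays 33 mm ahead of the hinge on the line between the two.
- clamp_jaw (a joint): Angle between the large clamp's halves, rad: 0 shut (a spring drives it there), about 0.07 when clipped on the 50 mm flanges, 0.62 squeezed fully open (stop); the jaw tips are then about 58 mm apart and pass the flanges from the side. Pushed home until the groove's back meets the flanges, the groove carries the clamp level while the jaws shut; short of that it droops when let go.
- clamp_small_ring (a point): Small spring clamp of the same make for 32 mm joints (20 mm high, about 70 mm long), centre of its jaws; not to be used. It lies in the same tray; which side is which varies.
- tray: Fixed low steel tray, 200 x 280 x 20 mm (x, y, z), walls and floor 3 mm thick; origin at the centre of its underside. It also holds a petri dish, two rubber stoppers and a screw cap ahead of the clamps.
- beaker_waste: Bystander: glass beaker 66 mm across, 82 mm high; origin at the centre of its underside.
- dropper_left: Bystander: white dropper bottle with a nozzle, 51 mm across, 143 mm high; origin at the centre of its underside.
- bottle_indicator_a: Bystander: small brown bottle with a screw cap, 43 mm across, 77 mm high; origin at the centre of its underside.
Things that resemble listed ones, but are neither listed nor needed, are in the scene too. What is shaped like the funnel but purple or turquoise is not meant.

How it is judged:
By the outcome, as a careful person would: the job done as asked, in the order asked, and still so for the second after the job is handed in, with the robot touching nothing.
It also fails if it takes over 72 s, if anything falls off the work surface, if the arm or the gripper's body presses on something with over 40 N, if the wrist force passes 120 N, or if a joint passes its speed limit or range.

ROBOT

A 6-joint arm with a two-finger parallel gripper is mounted at the origin on a cart in front of the work surface, level with it; the furniture and walls round the work are solid. World frame = base frame: x ahead of the robot, y to its left, z up, the work surface at z = 0. Lengths are in m, angles in rad, forces in N, time in s.
With the tool pointing down it reaches from about 0.375 to 0.9 m from the base axis. Payload 3.1 kg.
Tool frame: the origin (TCP) lies at the very end of the fingers, on their centre line; the grasp point (between the pads) lies 19 mm behind it (bot.grip_depth is the distance from the TCP to the grasp point, in m); z points along the fingers, y is the line along which they close (so a half turn about z gives the same grasp; the last joint's range is limited). The gripper opens to 87 mm and grips with 3 to 60 N. Pads are 19 mm wide; open, the fingers measure 117 mm over their backs; the gripper's body (75 mm by 190 mm) begins 51 mm behind the grasp point.
Start: joints at [0.995, 0.527, 1.433, -0, 1.181, -0.178], TCP at [0.242, 0.576, 0.223] pointing down, gripper open.
Joint ranges: [-3.08, 3.08], [-0.75, 2.2], [0.22, 2.44], [-1.43, 4.57], [0, 2.65], [-2.85, 2.85]. Speed limits (rad/s): [2.79, 2.79, 3.14, 3.14, 3.14, 3.14].

INTERFACE

Orientations are given as a unit quaternion [x, y, z, w].
In Python, from station import sense, camera, hand_in, bot gives the robot as it stands.
- The arm moves only by the tool step_arm, never from a script. Its argument "steps" is a list of rows, each a list of 7 numbers: the shift along the tool's x, y, z in m, then the turn, a rotation vector about the tool's x, y, z in rad, then the opening, from 0 (shut) to 1 (fully open). In form: [[x, y, z, ax, ay, az, grip], ...]. A call has 1 to 8 rows; each row is the pose to reach, as a shift and turn from the pose commanded when the call began, along the tool's axes at that moment; what a row does not reach only later rows make up. A row lasts 1/10 s, in which the tool goes at most 50 mm and 8.59 degrees, less where a joint would pass 70% of its speed; a pose out of reach is approached as far as the arm can. A call with a gripper value outside its range is refused whole. The fingers move at their own pace and stop on an object; "grip_force" is the grip in N (left out, the last holds). Time passes only in rows, so rows that repeat a pose let the fingers close. It gives the time, the measured TCP pose, the force, the opening and the grip force at its end, in the units of the state.
- sense(): the state, without advancing time (a new reading comes with each control period).
- camera(name): name is "side" or "top"; returns a dict with "frame" (420x560x3 uint8, red, green, blue), "z_map" (420x560 float32, m along the optical axis (not along the pixel's ray), 0 where there is no reading), "fov_y" (degrees; the focal length in pixels is half the picture's height over the tangent of half this angle, whatever the lens; pixels are square), "cx", "cy" (the principal point, pixels), "world_to_cam" (4x4, takes a point from world to camera coordinates). Camera axes: x right, y up, looking along -z (the intrinsics and any distortion apply to the point x, -y, -z); pixel columns grow to the right and rows downward; lengths in m; the calibration is good to about 2 mm. A picture is of the moment at which its call begins.
- hand_in(): hands the job in; it is judged then, once.
The state is a dict: "time": time; "joint_positions": joint angles; "joint_vel": joint speeds; "effort": joint torques, N m; "eef_pos": TCP position; "eef_rot": TCP orientation; "contact_force": force on the tool from outside, world axes, zero at the start; "moment": the same for the moment, N m; "finger_gap": opening from 0.0 (shut) to 1.0 (fully open); "grip_force": force on a finger pad.
Only numpy, scipy, OpenCV 4.12 (cv2) and the standard library are available. Lean on these libraries where they do the work, as an engineer would, in place of code of your own. Each camera call takes 0.05 s, during which the arm holds its last target. There are 200 camera calls.

## Working session

There is one attempt and no reset: what is moved stays moved. The work goes in short steps, Python scripts to look and compute and a tool call to move; the robot and the scene stay as the last step left them, time stands still between calls to the robot, and variables do not carry over. Pictures are saved under pics/ and viewed, at most 10 in all, crops included, and the job is handed in when it is done.

Besides the shell and the picture viewer there is one more tool, called after "Call:" as name(argument=value, ...), one argument or row to a line, values as JSON. step_arm: Moves the arm, as the interface text tells. Its arguments: {"type":"object","properties":{"steps":{"type":"array","items":{"type":"array","items":{"type":"number"}}},"grip_force":{"type":"number"}},"required":["steps"]}

```bash
ls; mkdir -p pics; python3 - <<'E'
from station import sense,camera,bot
import cv2,numpy as np
for n in("top","side"):
    c=camera(n); cv2.imwrite(f"pics/{n}0.png",c["frame"][:,:,::-1]); np.savez(f"{n}0.npz",**c)
    print(n,c["fov_y"],c["cx"],c["cy"],{k:v for k,v in c.items() if k not in("frame","z_map")}, (c["z_map"]>0).mean())
print(sense()); print([a for a in dir(bot) if a[0]!='_'])
E
```

```text
pics
top 53.430503318412406 282.9643220391537 211.04554936044048 {'fov_y': 53.430503318412406, 'cx': 282.9643220391537, 'cy': 211.04554936044048, 'world_to_cam': array([[-1.53047248e-03, -9.99968308e-01,  7.81281259e-03,
        -3.99202702e-02],
       [ 9.90800330e-01, -4.59091008e-04,  1.35331056e-01,
        -5.85969539e-01],
       [-1.35323180e-01,  7.94805775e-03,  9.90769633e-01,
        -1.06850727e+00],
       [ 0.00000000e+00,  0.00000000e+00,  0.00000000e+00,
         1.00000000e+00]])} 0.9959481292517007
side 52.75393923368066 269.2172673836675 211.72940605553666 {'fov_y': 52.75393923368066, 'cx': 269.2172673836675, 'cy': 211.72940605553666, 'world_to_cam': array([[ 0.92914553, -0.36964017, -0.00739749, -0.54698473],
       [ 0.21737338,  0.52999661,  0.81966603, -0.16976826],
       [-0.29906085, -0.76319705,  0.57279391, -0.88087397],
       [ 0.        ,  0.        ,  0.        ,  1.        ]])} 0.9958588435374149
{'time': 0.1, 'joint_positions': array([ 9.94496292e-01,  5.28339316e-01,  1.43374574e+00, -3.87723431e-05,
        1.18140204e+00, -1.78485327e-01]), 'joint_vel': array([-0.00091166, -0.000604  , -0.00486582,  0.0004605 ,  0.00037149,
       -0.00060236]), 'effort': array([ 1.12860901e-04, -4.40984631e+01, -1.77150249e+01,  6.35220297e-02,
        5.34341822e-02, -5.01398586e-05]), 'eef_pos': array([0.24174561, 0.57565506, 0.22169935]), 'eef_rot': array([ 1.97591027e-01,  9.80284086e-01, -8.87170059e-04, -3.32382598e-04]), 'contact_force': array([-0.80749385, -0.52099071, -0.44393164]), 'moment': array([ 0.03980716, -0.00839251,  0.013544  ]), 'grip_force': 0.0, 'finger_gap': 1.0020231324046591}
['MotionError', 'grip_depth']
```

View pics/top0.png

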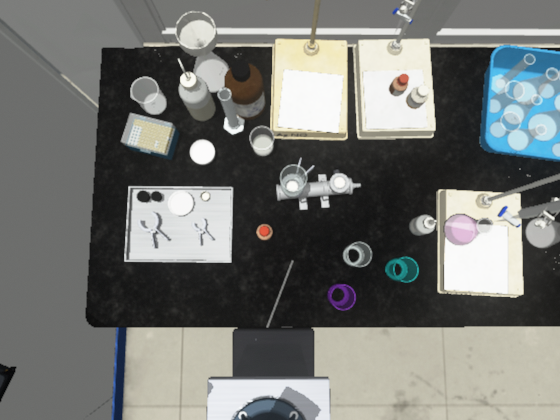

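View pics/side0.png

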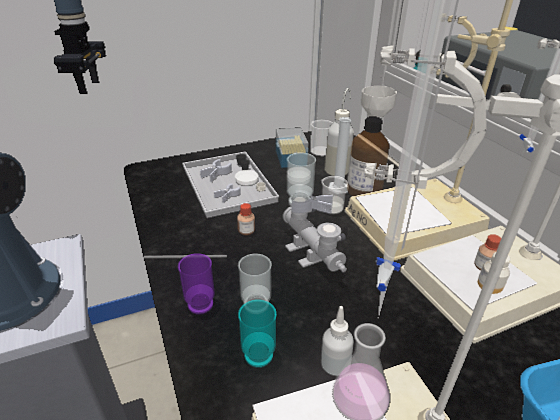

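Top view: clear funnel at (357,254), bare head at (340,183), large clamp at (155,230), small one at (203,232) in the tray; purple and turquoise funnels are decoys. The side view agrees (funnel at 256,280; head at 328,230).

```bash
cat >h.py <<'E'
import numpy as np,cv2
def load(n): return dict(np.load(n))
def foc(c): return 210/np.tan(np.radians(float(c["fov_y"]))/2)
def ray(c,u,v):
    R=c["world_to_cam"][:3,:3];t=c["world_to_cam"][:3,3];f=foc(c)
    d=np.array([(u-c["cx"])/f,-(v-c["cy"])/f,-1.0]); return -R.T@t, R.T@d
def plane(c,u,v,z):
    o,d=ray(c,u,v); return o+d*(z-o[2])/d[2]
def proj(c,p):
    q=c["world_to_cam"]@np.append(p,1); f=foc(c); return c["cx"]-f*q[0]/q[2], c["cy"]+f*q[1]/q[2]
def cloud(c):
    R=c["world_to_cam"][:3,:3];t=c["world_to_cam"][:3,3];f=foc(c)
    v,u=np.mgrid[:420,:560]; z=c["z_map"]
    P=np.stack([(u-c["cx"])/f*z,-(v-c["cy"])/f*z,-z],-1); return (P-t)@R
E
python3 - <<'E'
from h import *
T=load("top0.npz");S=load("side0.npz")
for n,c in(("T",T),("S",S)):
    P=cloud(c); 
    pts={"T":[(250,300),(120,280),(400,300),(110,80),(460,120),(230,270),(300,230)],"S":[(210,250),(160,180),(230,330),(330,290),(200,160)]}[n]
    for u,v in pts: print(n,u,v,P[v,u].round(4))
a=cv2.resize(T["frame"][180:270,120:240,::-1],None,fx=6,fy=6,interpolation=cv2.INTER_CUBIC);cv2.imwrite("pics/a.png",a)
b=cv2.resize(T["frame"][150:310,240:440,::-1],None,fx=3.7,fy=3.7,interpolation=cv2.INTER_CUBIC);cv2.imwrite("pics/b.png",b)
E
```

```text
T 250 300 [ 0.3512  0.0478 -0.0022]
T 120 280 [ 0.4047  0.3975 -0.0013]
T 400 300 [ 0.3507 -0.3536  0.0022]
T 110 80 [ 0.9738  0.4572 -0.0064]
T 460 120 [ 0.8522 -0.5446  0.0017]
T 230 270 [ 0.4309  0.1028 -0.0042]
T 300 230 [ 0.5389 -0.0873  0.0009]
S 210 250 [ 0.4296 -0.0257  0.0007]
S 160 180 [0.3763 0.3384 0.0028]
S 230 330 [ 4.033e-01 -2.660e-01  1.000e-04]
S 330 290 [ 6.274e-01 -2.449e-01  3.000e-04]
S 200 160 [0.5091 0.3785 0.0225]
```

View pics/a.png

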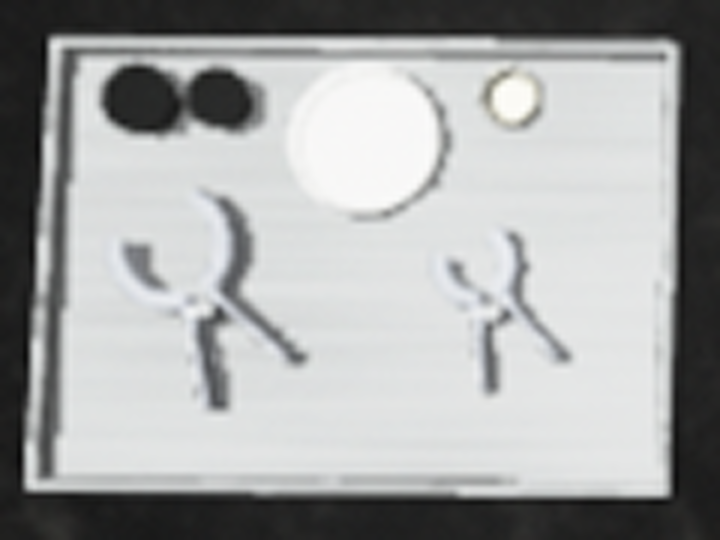

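View pics/b.png

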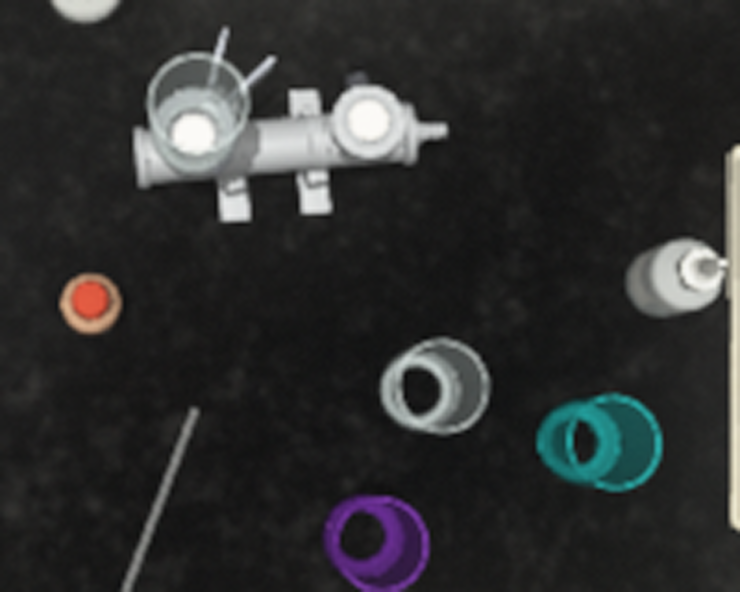

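Crop a: large clamp hinge at (198,312), handle ends (217,405) and (298,357), jaw tips (205,192), (118,245); mouth faces up-left. Crop b: funnel rim centre (441,386), bare head cone (368,122), fixed funnel rim (198,103).

```bash
python3 - <<'E'
from h import *
T=load("top0.npz");S=load("side0.npz")
b=lambda x,y:(240+(x+.5)/3.7-.5,150+(y+.5)/3.7-.5)
a=lambda x,y:(120+(x+.5)/6-.5,180+(y+.5)/6-.5)
fun=plane(T,*b(441,386),.108);seat=plane(T,*b(368,122),.1065);fix=plane(T,*b(198,103),.213)
print("funnel",fun,"base",plane(T,*b(418,391),.003),"\nseat",seat,"\nfixed",fix)
for n,p in(("hinge",(198,312)),("e1",(217,405)),("e2",(298,357)),("tip1",(205,192)),("tip2",(118,245)),("sm hinge",(490,312))): print(n,plane(T,*a(*p),.029).round(4))
for n,c in(("T",T),("S",S)):
    P=cloud(c)
    def circ(ctr,r,z0,z1):
        m=(np.hypot(P[...,0]-ctr[0],P[...,1]-ctr[1])<r)&(P[...,2]>z0)&(P[...,2]<z1)
        q=P[m]
        if len(q)<6: print(n,"few",len(q));return
        A=np.c_[2*q[:,:2],np.ones(len(q))];s=np.linalg.lstsq(A,(q[:,:2]**2).sum(1),rcond=None)[0]
        print(n,len(q),"fit",s[:2].round(4),"r",np.sqrt(s[2]+s[0]**2+s[1]**2).round(4),"mean",q.mean(0).round(4),"mid",((q.min(0)+q.max(0))/2).round(4))
    circ(fun,.045,.04,.12); circ(fun,.045,.098,.12);circ(seat,.04,.095,.115);circ(fix,.05,.195,.23)
for nm,p in(("funnel top",[*fun[:2],.108]),("seat",[*seat[:2],.105]),("fun base",[*fun[:2],0]),("fixed",[*fix[:2],.213])): print(nm,"side px",np.round(proj(S,p),1))
cv2.imwrite("pics/c.png",cv2.resize(S["frame"][140:320,170:360,::-1],None,fx=3.3,fy=3.3,interpolation=cv2.INTER_CUBIC))
E
```

```text
funnel [ 0.46996013 -0.22649796  0.108     ] base [ 0.46980507 -0.22938352  0.003     ] 
seat [ 0.64916103 -0.18164081  0.1065    ] 
fixed [ 0.63898261 -0.06228744  0.213     ]
hinge [0.5325 0.3062 0.029 ]
e1 [0.4914 0.2961 0.029 ]
e2 [0.5125 0.2612 0.029 ]
tip1 [0.5861 0.3052 0.029 ]
tip2 [0.5624 0.3429 0.029 ]
sm hinge [0.5324 0.177  0.029 ]
T 308 fit [ 0.4689 -0.2248] r 0.0288 mean [ 0.4695 -0.2285  0.0845] mid [ 0.4688 -0.2262  0.0769]
T 126 fit [ 0.469  -0.2253] r 0.029 mean [ 0.4699 -0.2292  0.1067] mid [ 0.4688 -0.2264  0.106 ]
T 307 fit [ 0.6491 -0.1804] r 0.0179 mean [ 0.6483 -0.1802  0.1064] mid [ 0.6568 -0.1803  0.1048]
T 182 fit [ 0.6376 -0.0611] r 0.029 mean [ 0.6411 -0.0617  0.2092] mid [ 0.6378 -0.062   0.2056]
S 1350 fit [ 0.4708 -0.2257] r 0.0288 mean [ 0.4693 -0.2297  0.0821] mid [ 0.4707 -0.225   0.0755]
S 350 fit [ 0.4709 -0.2255] r 0.029 mean [ 0.4712 -0.2245  0.1048] mid [ 0.4707 -0.225   0.1045]
S 312 fit [ 0.6502 -0.1807] r 0.0182 mean [ 0.6488 -0.1831  0.107 ] mid [ 0.6501 -0.1807  0.106 ]
S 454 fit [ 0.6398 -0.0609] r 0.0289 mean [ 0.6397 -0.0613  0.2057] mid [ 0.6401 -0.0602  0.2056]
funnel top side px [254.5 265.1]
seat side px [328.4 230.5]
fun base side px [255.9 305.4]
fixed side px [301.2 159.8]
```

View pics/c.png

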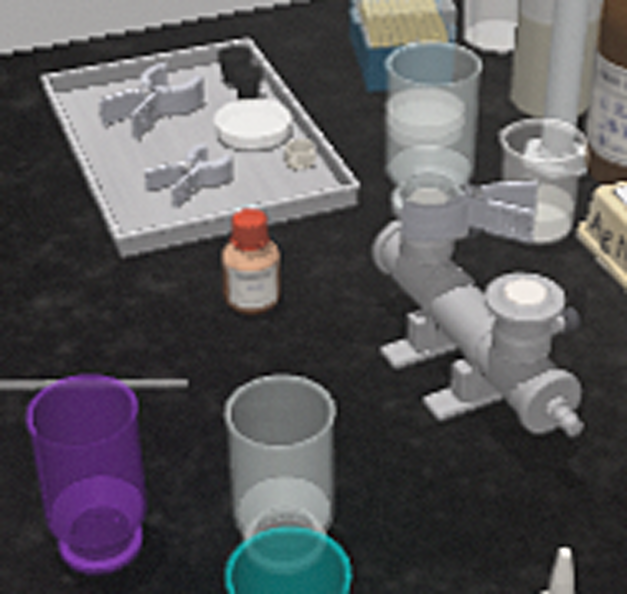

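```bash
cat >>h.py <<'E'
from scipy.spatial.transform import Rotation as Ro
def ori(yaw,tilt=0):
    """tool y at angle yaw; tilt: fingers swung towards the heading yaw+90 (tool down at 0)"""
    y=np.array([np.cos(yaw),np.sin(yaw),0]); h=np.array([-y[1],y[0],0]); z=-np.array([0,0,1])*np.cos(tilt)+h*np.sin(tilt)
    return Ro.from_matrix(np.c_[np.cross(y,z),y,z])
def rel(pos,R):
    from station import sense
    s=sense();R0=Ro.from_quat(s["eef_rot"])
    return R0.inv().apply(np.array(pos)-s["eef_pos"]).round(4),(R0.inv()*R).as_rotvec().round(4)
E
python3 - <<'E'
from h import *
for n in("top0","side0"):
    c=load(n+".npz");P=cloud(c)
    m=(P[...,2]>.016)&(P[...,2]<.04)&(P[...,0]>.47)&(P[...,0]<.60)&(P[...,1]>.235)&(P[...,1]<.365)
    k,l,st,ce=cv2.connectedComponentsWithStats(m.astype(np.uint8))
    for i in range(1,k):
        if st[i,4]<25: continue
        q=P[l==i][:,:2];r=cv2.minAreaRect(q.astype(np.float32)*1000);print(n,st[i,4],"bbox",q.min(0).round(3),q.max(0).round(3),"rect",np.round(r[0],1),np.round(r[1],1),round(r[2],1))
    if n=="top0":
        ys=np.arange(.37,.23,-.004);xs=np.arange(.60,.47,-.004)
        g=np.full((len(xs),len(ys)),'.');q=P[m]
        for p in q: 
            g[min(int((.60-p[0])/.004),len(xs)-1),min(int((.37-p[1])/.004),len(ys)-1)]='#'
        print("\n".join("".join(r) for r in g))
print(rel([.40,.25,.26],ori(np.radians(25))))
print(rel([.47,-.2255,.23],ori(np.radians(25))))
E
```

```text
top0 74 bbox [0.578 0.235] [0.6   0.271] rect [588.9 253. ] [22.2 35.5] 0.1
top0 236 bbox [0.489 0.267] [0.585 0.349] rect [536.1 307.3] [89. 56.] 29.4
........................##########.
..........................########.
.........................#########.
...............#...........######..
..............####.........#######.
..............####............####.
...............##.#................
................###................
.................###...............
.....###.........###...............
.....###.........###...............
.....###........###................
......##........###................
......####.....####................
.......####.....##.................
........######.####................
..........##########...............
..............###.###..............
...............#....##.............
..............##.....###...........
..............##.......#...........
...............#.......###.........
...............##........#.........
...............##..................
...............##..................
...............##..................
................##.................
................##.................
...................................
...................................
...................................
...................................
...................................
side0 241 bbox [0.491 0.265] [0.588 0.352] rect [538.7 307.5] [88.4 58. ] 27.8
side0 37 bbox [0.579 0.236] [0.6   0.269] rect [592.4 252.3] [31.5 20.4] 72.0
(array([-0.272 , -0.239 , -0.0379]), array([-1.900e-03,  4.000e-04,  7.367e-01]))
(array([-0.5208, -0.6502, -0.0072]), array([-1.900e-03,  4.000e-04,  7.367e-01]))
```

Call:
step_arm(
  steps=[
    [-0.272,-0.239,-0.038,0,0,0.737,1],
    [-0.272,-0.239,-0.038,0,0,0.737,1],
    [-0.272,-0.239,-0.038,0,0,0.737,1],
    [-0.272,-0.239,-0.038,0,0,0.737,1],
    [-0.272,-0.239,-0.038,0,0,0.737,1],
    [-0.272,-0.239,-0.038,0,0,0.737,1],
    [-0.272,-0.239,-0.038,0,0,0.737,1],
    [-0.272,-0.239,-0.038,0,0,0.737,1],
  ],
)

```text
time: 0.9
eef_pos: [0.4022, 0.2469, 0.2609]
eef_rot: [0.539, 0.842, -0.0, 0.001]
contact_force: [0.1, -0.3, -0.3]
finger_gap: 1.0
grip_force: 0.0
```

```bash
python3 -c "
from h import *
print(rel([.47,-.2255,.22],ori(np.radians(25))))"
```

```text
(array([-0.4573, -0.136 ,  0.0416]), array([ 0.0007,  0.0017, -0.0048]))
```

Call:
step_arm(
  steps=[
    [-0.457,-0.136,0.041,0,0,0,1],
    [-0.457,-0.136,0.041,0,0,0,1],
    [-0.457,-0.136,0.041,0,0,0,1],
    [-0.457,-0.136,0.041,0,0,0,1],
    [-0.457,-0.136,0.041,0,0,0,1],
    [-0.457,-0.136,0.041,0,0,0,1],
    [-0.457,-0.136,0.041,0,0,0,1],
    [-0.457,-0.136,0.041,0,0,0,1],
  ],
)

```text
time: 1.7
eef_pos: [0.4582, -0.1457, 0.2259]
eef_rot: [0.538, 0.843, 0.0, -0.0]
contact_force: [1.8, -0.5, -0.7]
finger_gap: 1.0
grip_force: 0.0
```

Call:
step_arm(
  steps=[
    [-0.085,-0.025,0.0,0,0,0,1],
    [-0.085,-0.025,0.0,0,0,0,1],
    [-0.085,-0.025,0.0,0,0,0,1],
    [-0.085,-0.025,0.0,0,0,0,1],
  ],
)

```text
time: 2.1
eef_pos: [0.4712, -0.2318, 0.2256]
eef_rot: [0.538, 0.843, 0.0, -0.001]
contact_force: [-0.7, 1.0, -0.6]
finger_gap: 1.002
grip_force: 0.0
```

```bash
python3 -c "
from h import *
print(rel([.47,-.2255,.056],ori(np.radians(25))))"
```

```text
(array([0.0059, 0.0016, 0.1696]), array([-0.0005, -0.0019, -0.0024]))
```

Call:
step_arm(
  steps=[
    [0.006,0.002,0.0,0,0,0,1],
    [0.006,0.002,0.04,0,0,0,1],
    [0.006,0.002,0.08,0,0,0,1],
    [0.006,0.002,0.12,0,0,0,1],
    [0.006,0.002,0.15,0,0,0,1],
    [0.006,0.002,0.168,0,0,0,1],
    [0.006,0.002,0.17,0,0,0,1],
    [0.006,0.002,0.17,0,0,0,1],
  ],
)

```text
time: 2.9
eef_pos: [0.4709, -0.2235, 0.0565]
eef_rot: [0.537, 0.844, 0.0, -0.001]
contact_force: [0.0, 0.1, 0.0]
finger_gap: 1.0
grip_force: 0.0
```

```bash
python3 -c "
from h import *
print(rel([.47,-.2255,.056],ori(np.radians(25))))"
```

```text
(array([-0.0014, -0.0017,  0.0005]), array([-0.0005, -0.0011,  0.0015]))
```

Call:
step_arm(
  steps=[
    [0,0,0,0,0,0,0.6],
    [0,0,0,0,0,0,0.5],
    [0,0,0,0,0,0,0.5],
    [0,0,0,0,0,0,0.5],
    [0,0,0,0,0,0,0.5],
    [0,0,0,0,0,0,0.5],
  ],
  grip_force=15,
)

```text
time: 3.5
eef_pos: [0.4713, -0.2254, 0.0568]
eef_rot: [0.538, 0.843, -0.0, 0.0]
contact_force: [-1.3, -0.4, 5.0]
finger_gap: 0.69
grip_force: 15.0
```

Call:
step_arm(
  steps=[
    [0,0,-0.02,0,0,0,0.5],
    [0,0,-0.05,0,0,0,0.5],
    [0,0,-0.09,0,0,0,0.5],
    [0,0,-0.13,0,0,0,0.5],
    [0,0,-0.17,0,0,0,0.5],
    [0,0,-0.17,0,0,0,0.5],
    [0,0,-0.17,0,0,0,0.5],
  ],
)

```text
time: 4.2
eef_pos: [0.471, -0.225, 0.2267]
eef_rot: [0.537, 0.843, -0.0, 0.001]
contact_force: [-0.1, 0.3, -1.4]
finger_gap: 0.694
grip_force: 15.0
```

```bash
python3 - <<'E'
from h import *
from station import sense
s=sense();print(s["eef_pos"],s["contact_force"],s["grip_force"],s["finger_gap"])
print(rel([.6495,-.1806,.226],ori(np.radians(5))))
E
```

```text
[ 0.47096423 -0.22502118  0.22668426] [-0.10139325  0.29200775 -1.39857266] 14.970823373878375 0.6941710489761915
(array([-0.0351,  0.1806,  0.0008]), array([0.0007, 0.0009, 0.3487]))
```

Call:
step_arm(
  steps=[
    [-0.005,0.025,0,0,0,0.05,0.5],
    [-0.011,0.055,0,0,0,0.11,0.5],
    [-0.018,0.09,0,0,0,0.18,0.5],
    [-0.024,0.125,0,0,0,0.25,0.5],
    [-0.03,0.155,0,0,0,0.31,0.5],
    [-0.034,0.175,0,0,0,0.349,0.5],
    [-0.035,0.181,0,0,0,0.349,0.5],
    [-0.035,0.181,0,0,0,0.349,0.5],
  ],
)

```text
time: 5.0
eef_pos: [0.6489, -0.1796, 0.2235]
eef_rot: [0.675, 0.738, -0.001, -0.002]
contact_force: [-0.1, -0.5, -1.0]
finger_gap: 0.692
grip_force: 15.0
```

```bash
python3 - <<'E'
from h import *
from station import camera,sense
np.savez("top1.npz",**camera("top"));np.savez("side1.npz",**camera("side"))
print(rel([.6495,-.1806,.1618],ori(np.radians(5))),sense()["eef_pos"],sense()["time"])
for n in("top1","side1"):
    P=cloud(load(n+".npz"))
    for z0,z1 in((.166,.185),(.20,.28)):
        m=(np.hypot(P[...,0]-.65,P[...,1]+.18)<.036)&(P[...,2]>z0)&(P[...,2]<z1);q=P[m]
        if len(q)<10: print(n,len(q));continue
        A=np.c_[2*q[:,:2],np.ones(len(q))];s=np.linalg.lstsq(A,(q[:,:2]**2).sum(1),rcond=None)[0]
        print(n,z0,len(q),s[:2].round(4),np.sqrt(s[2]+s[0]**2+s[1]**2).round(4))
a=load("side1.npz")["frame"][110:300,210:410,::-1];cv2.imwrite("pics/d.png",cv2.resize(a,None,fx=3,fy=3,interpolation=cv2.INTER_CUBIC))
E
```

```text
(array([-0.0005,  0.0016,  0.0629]), array([-0.0038, -0.0016, -0.0001])) [ 0.64810178 -0.18029795  0.22469961] 5.1
top1 0
top1 0.2 12 [ 0.6525 -0.1695] 0.0185
side1 0.166 193 [ 0.6477 -0.1794] 0.0215
side1 0.2 1355 [ 0.6492 -0.1798] 0.0295
```

View pics/d.png

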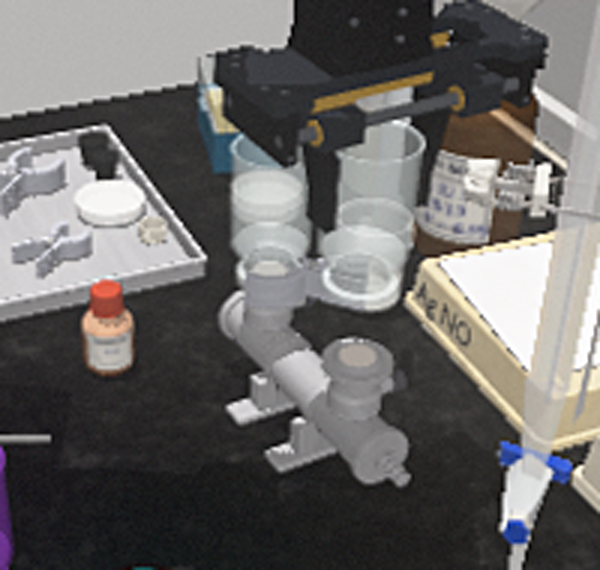

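The funnel (flange at 365,280) hangs upright over the bare head (357,360), clear of the fixed funnel. Now lowering it.

Call:
step_arm(
  steps=[
    [-0.001,0.001,0.015,0,0,0,0.5],
    [-0.001,0.001,0.035,0,0,0,0.5],
    [-0.001,0.001,0.05,0,0,0,0.5],
    [-0.001,0.001,0.056,0,0,0,0.5],
    [-0.001,0.001,0.056,0,0,0,0.5],
    [-0.001,0.001,0.058,0,0,0,0.5],
  ],
)

```text
time: 5.7
eef_pos: [0.6515, -0.1817, 0.1689]
eef_rot: [0.676, 0.737, 0.0, 0.001]
contact_force: [-0.5, 0.3, -0.4]
finger_gap: 0.693
grip_force: 15.0
```

Call:
step_arm(
  steps=[
    [0,0,0.001,0,0,0,0.5],
    [0,0,0.002,0,0,0,0.5],
    [0,0,0.003,0,0,0,0.5],
  ],
)

```text
time: 6.0
eef_pos: [0.6513, -0.1814, 0.1658]
eef_rot: [0.676, 0.737, 0.0, 0.001]
contact_force: [-0.3, -0.2, -1.1]
finger_gap: 0.695
grip_force: 15.0
```

Call:
step_arm(
  steps=[
    [0,-0.0015,0.001,0,0,0,0.5],
    [0,-0.0015,0.002,0,0,0,0.5],
    [0,-0.0015,0.003,0,0,0,0.5],
    [0,-0.0015,0.003,0,0,0,0.5],
  ],
)

```text
time: 6.4
eef_pos: [0.6494, -0.1814, 0.1621]
eef_rot: [0.676, 0.737, -0.0, -0.0]
contact_force: [0.3, 0.3, -1.0]
finger_gap: 0.694
grip_force: 15.0
```

Call:
step_arm(
  steps=[
    [0,0,0.001,0,0,0,0.5],
    [0,0,0.002,0,0,0,0.5],
    [0,0,0.002,0,0,0,0.5],
  ],
)

```text
time: 6.7
eef_pos: [0.6495, -0.1814, 0.1619]
eef_rot: [0.676, 0.737, -0.0, 0.0]
contact_force: [-2.7, 1.0, 5.5]
finger_gap: 0.69
grip_force: 15.0
```

Call:
step_arm(
  steps=[
    [0,0,0,0,0,0,0.74],
    [0,0,0,0,0,0,0.82],
    [0,0,0,0,0,0,1.0],
    [0,0,0,0,0,0,1.0],
    [0,0,0,0,0,0,1.0],
  ],
)

```text
time: 7.2
eef_pos: [0.6495, -0.1814, 0.16]
eef_rot: [0.676, 0.737, -0.0, -0.0]
contact_force: [0.3, -0.6, -0.4]
finger_gap: 0.964
grip_force: 0.0
```

Call:
step_arm(
  steps=[
    [0,0,-0.02,0,0,0,1],
    [0,0,-0.05,0,0,0,1],
    [0,0,-0.09,0,0,0,1],
    [0,0,-0.13,0,0,0,1],
    [0,0,-0.16,0,0,0,1],
    [0,0,-0.16,0,0,0,1],
  ],
)

```text
time: 7.8
eef_pos: [0.6521, -0.1825, 0.3264]
eef_rot: [0.676, 0.737, 0.002, 0.006]
contact_force: [0.4, -0.2, -0.1]
finger_gap: 0.999
grip_force: 0.0
```

```bash
python3 - <<'E'
from h import *
from station import camera,sense
c=camera("side");P=cloud(c)
for z0,z1 in((.106,.118),(.14,.17),(.17,.205),(.205,.23)):
    m=(np.hypot(P[...,0]-.65,P[...,1]+.18)<.036)&(P[...,2]>z0)&(P[...,2]<z1);q=P[m]
    if len(q)<10: print(len(q));continue
    A=np.c_[2*q[:,:2],np.ones(len(q))];s=np.linalg.lstsq(A,(q[:,:2]**2).sum(1),rcond=None)[0]
    print(z0,len(q),s[:2].round(4),np.sqrt(s[2]+s[0]**2+s[1]**2).round(4),q.max(0)[2])
s=sense();print(s["joint_positions"].round(3),s["eef_pos"])
h=np.radians(29);g=np.array([.5115,.2935])
R=ori(h-np.pi/2,np.radians(30));z=R.as_matrix()[:,2];print("z",z)
print(rel([.48,.05,.30],ori(h-np.pi/2)));
E
```

```text
0.106 154 [ 0.6492 -0.181 ] 0.0217 0.11788105505074845
0.14 374 [ 0.6494 -0.1806] 0.0293 0.1698908586227754
0.17 693 [ 0.649 -0.181] 0.0288 0.2049967441495781
0.205 313 [ 0.6491 -0.181 ] 0.0291 0.21561189971317052
[-0.438  0.513  1.172  0.     1.451 -0.525] [ 0.6507321  -0.18190021  0.32323809]
z [ 0.43730985  0.24240481 -0.8660254 ]
(array([ 0.2459, -0.15  ,  0.0217]), array([ 6.6000e-03, -3.0000e-04,  1.1518e+00]))
```

Call:
step_arm(
  steps=[
    [0.246,-0.15,0.022,0,0,1.152,0.8],
    [0.246,-0.15,0.022,0,0,1.152,0.8],
    [0.246,-0.15,0.022,0,0,1.152,0.8],
    [0.246,-0.15,0.022,0,0,1.152,0.8],
    [0.246,-0.15,0.022,0,0,1.152,0.8],
    [0.246,-0.15,0.022,0,0,1.152,0.8],
    [0.246,-0.15,0.022,0,0,1.152,0.8],
    [0.246,-0.15,0.022,0,0,1.152,0.8],
  ],
)

```text
time: 8.65
eef_pos: [0.4764, 0.0521, 0.2966]
eef_rot: [0.969, 0.249, -0.002, -0.001]
contact_force: [0.9, 0.6, -0.1]
finger_gap: 0.8
grip_force: 0.0
```

```bash
python3 - <<'E'
from h import *
h=np.radians(29);g=np.array([.5115,.2935])+.003*np.array([np.cos(h),np.sin(h)])
print(rel([*g,.12],ori(h-np.pi/2,np.radians(20))))
E
```

```text
(array([ 0.1508, -0.1942,  0.1766]), array([-0.0017,  0.3522, -0.0033]))
```

Call:
step_arm(
  steps=[
    [0.151,-0.194,0.177,0,0.352,0,0.8],
    [0.151,-0.194,0.177,0,0.352,0,0.8],
    [0.151,-0.194,0.177,0,0.352,0,0.8],
    [0.151,-0.194,0.177,0,0.352,0,0.8],
    [0.151,-0.194,0.177,0,0.352,0,0.8],
    [0.151,-0.194,0.177,0,0.352,0,0.8],
    [0.151,-0.194,0.177,0,0.352,0,0.8],
    [0.151,-0.194,0.177,0,0.352,0,0.8],
  ],
)

```text
time: 9.45
eef_pos: [0.5146, 0.2942, 0.1184]
eef_rot: [0.953, 0.248, 0.167, -0.044]
contact_force: [0.1, 0.1, -0.2]
finger_gap: 0.8
grip_force: 0.0
```

```bash
python3 - <<'E'
from h import *
from station import camera,sense
h=np.radians(29);g=np.array([.5115,.2935])+.003*np.array([np.cos(h),np.sin(h)])
print(rel([*g,.01],ori(h-np.pi/2,np.radians(20))),sense()["eef_pos"])
c=camera("side");a=c["frame"][40:230,140:340,::-1];cv2.imwrite("pics/e.png",cv2.resize(a,None,fx=3,fy=3,interpolation=cv2.INTER_CUBIC))
E
```

```text
(array([-0.0369, -0.0008,  0.102 ]), array([-0.0018,  0.0026,  0.002 ])) [0.51459141 0.2941946  0.11844951]
```

View pics/e.png

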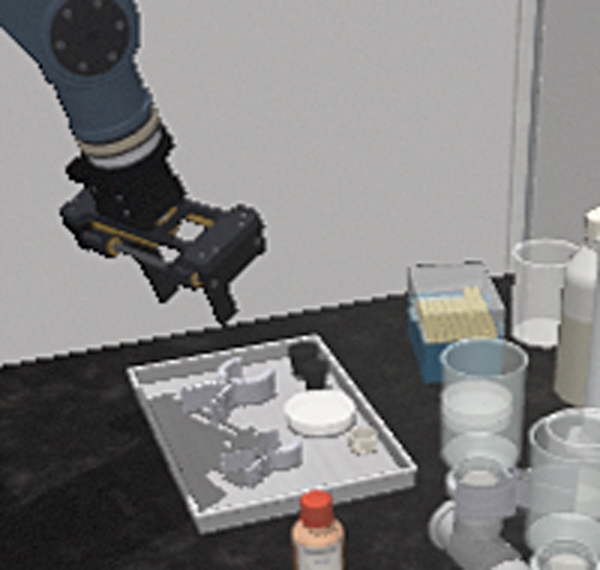

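The gripper (fingertips at 225,320) is over the large clamp's handles (200,400), with its body leaning back from the mouth side. Going down.

Call:
step_arm(
  steps=[
    [-0.012,0,0.034,0,0,0,0.8],
    [-0.024,0,0.066,0,0,0,0.8],
    [-0.031,0,0.085,0,0,0,0.8],
    [-0.036,0,0.099,0,0,0,0.8],
    [-0.037,-0.001,0.102,0,0,0,0.8],
    [-0.037,-0.001,0.102,0,0,0,0.8],
    [-0.037,-0.001,0.102,0,0,0,0.8],
  ],
)

```text
time: 10.2
eef_pos: [0.5176, 0.2941, 0.0143]
eef_rot: [0.953, 0.246, 0.171, -0.044]
contact_force: [0.1, -0.1, -0.5]
finger_gap: 0.802
grip_force: 0.0
```

Call:
step_arm(
  steps=[
    [0,0,0,0,0,0,0.5],
    [0,0,0,0,0,0,0.4],
    [0,0,0,0,0,0,0.3],
    [0,0,0,0,0,0,0.2],
    [0,0,0,0,0,0,0.15],
    [0,0,0,0,0,0,0.1],
    [0,0,0,0,0,0,0.1],
    [0,0,0,0,0,0,0.1],
  ],
  grip_force=20,
)

```text
time: 11.0
eef_pos: [0.5167, 0.2947, 0.0129]
eef_rot: [0.953, 0.246, 0.17, -0.044]
contact_force: [0.3, 0.4, 1.0]
finger_gap: 0.216
grip_force: 20.0
```

Call:
step_arm(
  steps=[
    [0.004,0,-0.01,0,0,0,0.1],
    [0.01,0,-0.03,0,0,0,0.1],
    [0.022,0,-0.06,0,0,0,0.1],
    [0.034,0,-0.094,0,0,0,0.1],
    [0.046,0,-0.128,0,0,0,0.1],
    [0.046,0,-0.128,0,0,0,0.1],
    [0.046,0,-0.128,0,0,0,0.1],
  ],
)

```text
time: 11.7
eef_pos: [0.5158, 0.2941, 0.1494]
eef_rot: [0.953, 0.246, 0.17, -0.044]
contact_force: [-1.2, 0.2, -1.2]
finger_gap: 0.216
grip_force: 20.0
```

```bash
python3 - <<'E'
from h import *
from station import camera,sense
s=sense();R=Ro.from_quat(s["eef_rot"]);p=s["eef_pos"];M=R.as_matrix();print(p,s["joint_positions"].round(3),s["finger_gap"],s["grip_force"],s["contact_force"])
y=M[:,1];h=np.array([-y[1],y[0],0]);h/=np.linalg.norm(h);y[2]=0
top=camera("top");side=camera("side");np.savez("top2.npz",**top);np.savez("side2.npz",**side)
f=top["frame"]
for n,c in(("top",top),("side",side)):
    P=cloud(c);d=P-p;a=d@h;b=d@y;z=d[...,2]
    m=(a>.015)&(a<.10)&(abs(b)<.06)&(z>-.04)&(z<.04);
    q=np.c_[a[m],b[m],z[m]]
    if len(q)<9: print(n,len(q));continue
    print(n,len(q),q.min(0).round(4),q.max(0).round(4),"p2,98",np.percentile(q,[2,98],axis=0).round(4))
    for a0 in np.arange(.015,.095,.008):
        k=q[(q[:,0]>=a0)&(q[:,0]<a0+.008)]
        if len(k): print(" a",round(a0,3),len(k),"b",k[:,1].min().round(4),k[:,1].max().round(4),"z",k[:,2].min().round(4),k[:,2].max().round(4))
E
```

```text
[0.51579736 0.29411906 0.14941734] [0.292 0.491 1.86  0.169 0.45  1.217] 0.21624301188695388 19.95483934879303 [-1.15034223  0.1630404  -1.17727503]
top 237 [ 0.023  -0.0385 -0.0089] [0.063  0.0383 0.0214] p2,98 [[ 0.0266 -0.0365 -0.0074]
 [ 0.0623  0.0378  0.0187]]
 a 0.015 1 b -0.0092 -0.0092 z 0.0152 0.0152
 a 0.023 45 b -0.0248 0.0258 z -0.0089 0.0193
 a 0.031 70 b -0.0321 0.0321 z -0.0084 0.0191
 a 0.039 44 b -0.0373 0.0373 z -0.0084 0.0185
 a 0.047 37 b -0.0385 0.0379 z -0.0076 0.0214
 a 0.055 38 b -0.0376 0.0383 z -0.0068 0.0183
 a 0.063 2 b 0.0373 0.0374 z -0.0056 0.0096
side 176 [ 0.0158  0.0061 -0.0105] [0.066  0.0404 0.0176] p2,98 [[ 0.0185  0.0073 -0.0083]
 [ 0.0625  0.0383  0.0169]]
 a 0.015 12 b 0.0067 0.0133 z -0.0054 0.0098
 a 0.023 42 b 0.0061 0.0283 z -0.0083 0.0164
 a 0.031 46 b 0.0061 0.0353 z -0.0105 0.0172
 a 0.039 30 b 0.0203 0.0362 z -0.0099 0.0165
 a 0.047 25 b 0.0313 0.0404 z -0.0082 0.0176
 a 0.055 18 b 0.0318 0.0391 z -0.009 0.0165
 a 0.063 3 b 0.0358 0.037 z -0.0029 0.0123
```

```bash
cat >go.py <<'E'
from h import *
import sys
from station import sense
h=np.radians(5);H=np.array([np.cos(h),np.sin(h)]);seat=np.array([.6493,-.1808])
R=ori(h-np.pi/2,np.radians(20))
for a in sys.argv[1:]:
    d,z=map(float,a.split(","));print(a,*rel([*(seat-H*(.0555+d)),z],R))
s=sense();d=seat-s["eef_pos"][:2];print("togo",(d@H-.0555).round(4),"lat",(d@[-H[1],H[0]]).round(4),"z",s["eef_pos"][2].round(4),s["contact_force"].round(1),s["time"])
E
python3 go.py .085,.15
```

```text
.085,.15 [-0.2249  0.4233 -0.0849] [-0.1438  0.0005  0.3931]
togo 0.0374 lat -0.4844 z 0.1473 [-0.1  0.2 -0.6] 11.8
```

Call:
step_arm(
  steps=[
    [-0.02,0.04,-0.008,-0.014,0,0.04,0.1],
    [-0.042,0.08,-0.016,-0.028,0,0.08,0.1],
    [-0.065,0.122,-0.025,-0.042,0,0.115,0.1],
    [-0.088,0.164,-0.033,-0.056,0,0.153,0.1],
    [-0.11,0.206,-0.041,-0.07,0,0.192,0.1],
    [-0.132,0.248,-0.05,-0.084,0,0.23,0.1],
    [-0.155,0.291,-0.058,-0.099,0,0.27,0.1],
    [-0.177,0.333,-0.067,-0.113,0,0.31,0.1],
  ],
)

```text
time: 12.6
eef_pos: [0.5101, -0.0904, 0.1487]
eef_rot: [0.981, 0.085, 0.173, -0.017]
contact_force: [0.3, 0.2, -1.0]
finger_gap: 0.214
grip_force: 20.0
```

```bash
python3 go.py .085,.15
```

```text
.085,.15 [-0.0168  0.1009 -0.0078] [-0.0328  0.0007  0.0798]
togo 0.0752 lat -0.1022 z 0.1487 [ 0.3  0.2 -1. ] 12.6
```

Call:
step_arm(
  steps=[
    [-0.005,0.035,-0.003,-0.011,0,0.027,0.1],
    [-0.011,0.07,-0.005,-0.022,0,0.054,0.1],
    [-0.016,0.095,-0.007,-0.032,0,0.077,0.1],
    [-0.017,0.101,-0.008,-0.033,0,0.08,0.1],
    [-0.017,0.101,-0.008,-0.033,0,0.08,0.1],
    [-0.017,0.101,-0.008,-0.033,0,0.08,0.1],
  ],
)

```text
time: 13.2
eef_pos: [0.5099, -0.1899, 0.1511]
eef_rot: [0.984, 0.044, 0.174, -0.008]
contact_force: [-0.0, 0.7, -0.1]
finger_gap: 0.215
grip_force: 20.0
```

```bash
python3 go.py .085,.1017
```

```text
.085,.1017 [-0.0177  0.0031  0.0461] [-0.0013 -0.0006  0.0029]
togo 0.0842 lat -0.0031 z 0.1511 [-0.   0.7 -0.1] 13.2
```

Call:
step_arm(
  steps=[
    [-0.005,0.001,0.013,0,0,0,0.1],
    [-0.01,0.002,0.028,0,0,0,0.1],
    [-0.016,0.003,0.042,0,0,0,0.1],
    [-0.018,0.003,0.046,0,0,0,0.1],
    [-0.018,0.003,0.046,0,0,0,0.1],
    [-0.018,0.003,0.046,0,0,0,0.1],
  ],
)

```text
time: 13.8
eef_pos: [0.5103, -0.1941, 0.1032]
eef_rot: [0.984, 0.045, 0.175, -0.007]
contact_force: [0.9, 0.1, -0.7]
finger_gap: 0.214
grip_force: 20.0
```

```bash
python3 go.py .03,.1017
python3 - <<'E'
from h import *
from station import camera,sense
s=sense();p=s["eef_pos"];M=Ro.from_quat(s["eef_rot"]).as_matrix();y=M[:,1];y[2]=0;h=np.array([-y[1],y[0],0])
for n in("top","side"):
    c=camera(n);P=cloud(c);d=P-p;a=d@h;b=d@y;z=d[...,2]
    m=(a>.02)&(a<.085)&(abs(b)<.05)&(z>-.02)&(z<.03);q=np.c_[a[m],b[m],z[m]]
    print(n,len(q),np.percentile(q,[1,99],axis=0).round(4))
    if n=="top":
        t=q[q[:,2]>.008]
        for sg in(1,-1):
            k=t[(sg*t[:,1]>.012)];A=np.c_[2*k[:,:2],np.ones(len(k))];r=np.linalg.lstsq(A,(k[:,:2]**2).sum(1),rcond=None)[0];print(r[:2],np.sqrt(r[2]+r[0]**2+r[1]**2),len(k))
cv2.imwrite("pics/f.png",cv2.resize(c["frame"][120:300,190:390,::-1],None,fx=3.3,fy=3.3,interpolation=cv2.INTER_CUBIC))
E
```

```text
.03,.1017 [ 0.0503 -0.001   0.0201] [ 0.0014 -0.003   0.0039]
togo 0.0841 lat 0.0011 z 0.1032 [ 0.9  0.1 -0.7] 13.8
top 207 [[ 0.0204 -0.0381 -0.0096]
 [ 0.062   0.036   0.0212]]
[0.04979576 0.01686204] 0.0174426587857542 59
[ 0.04857849 -0.01947472] 0.016068420494208337 70
side 249 [[ 0.0287  0.0115 -0.0071]
 [ 0.0666  0.0386  0.0189]]
```

View pics/f.png

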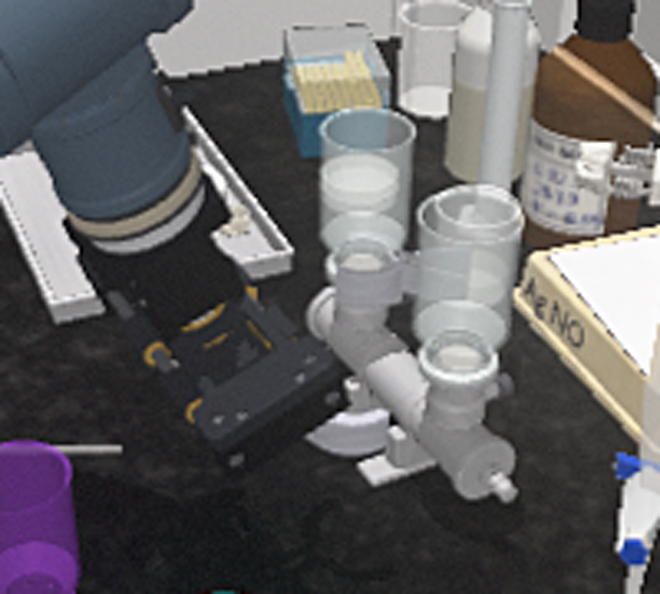

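Side view: the funnel stands on the bare head (flange at 458,357). The open clamp is ahead of the gripper, with a jaw at (350,430), pointing at the joint and level with it.

Call:
step_arm(
  steps=[
    [0.012,-0.001,0.006,0.001,-0.003,0.004,0.1],
    [0.024,-0.001,0.011,0.001,-0.003,0.004,0.1],
    [0.035,-0.001,0.015,0.001,-0.003,0.004,0.1],
    [0.036,-0.001,0.0155,0.001,-0.003,0.004,0.1],
    [0.036,-0.001,0.0155,0.001,-0.003,0.004,0.1],
  ],
)

```text
time: 14.4
eef_pos: [0.5491, -0.1902, 0.1011]
eef_rot: [0.984, 0.043, 0.174, -0.007]
contact_force: [-0.4, -0.8, -1.1]
finger_gap: 0.212
grip_force: 20.0
```

```bash
python3 go.py .025,.101 .005,.101
```

```text
.025,.101 [ 0.0189 -0.0006  0.007 ] [ 0.0009 -0.0004 -0.0003]
.005,.101 [ 0.0377 -0.0006  0.0139] [ 0.0009 -0.0004 -0.0003]
togo 0.0451 lat 0.0006 z 0.1011 [-0.4 -0.8 -1.1] 14.4
```

Call:
step_arm(
  steps=[
    [0.005,-0.0005,0.0018,0,0,0,0.1],
    [0.01,-0.0005,0.0036,0,0,0,0.1],
    [0.015,-0.0005,0.0055,0,0,0,0.1],
    [0.019,-0.0005,0.007,0,0,0,0.1],
    [0.019,-0.0005,0.007,0,0,0,0.1],
  ],
)

```text
time: 14.9
eef_pos: [0.5699, -0.1882, 0.1007]
eef_rot: [0.984, 0.043, 0.174, -0.007]
contact_force: [0.0, -0.6, -1.2]
finger_gap: 0.212
grip_force: 20.0
```

```bash
python3 go.py .005,.101
```

```text
.005,.101 [ 0.0182 -0.0005  0.0063] [ 0.0012 -0.0005 -0.0005]
togo 0.0242 lat 0.0005 z 0.1007 [ 0.  -0.6 -1.2] 14.9
```

Call:
step_arm(
  steps=[
    [0.004,-0.0005,0.0014,0,0,0,0.1],
    [0.008,-0.0005,0.0028,0,0,0,0.1],
    [0.012,-0.0005,0.0042,0,0,0,0.1],
    [0.015,-0.0005,0.0052,0,0,0,0.1],
    [0.015,-0.0005,0.0052,0,0,0,0.1],
  ],
)

```text
time: 15.4
eef_pos: [0.5855, -0.1863, 0.101]
eef_rot: [0.984, 0.043, 0.174, -0.007]
contact_force: [-0.2, -0.4, -0.4]
finger_gap: 0.212
grip_force: 20.0
```

Call:
step_arm(
  steps=[
    [0.0019,0,0.0007,0,0,0,0.1],
    [0.0028,0,0.001,0,0,0,0.1],
    [0.0028,0,0.001,0,0,0,0.1],
  ],
)

```text
time: 15.7
eef_pos: [0.5879, -0.186, 0.1009]
eef_rot: [0.984, 0.042, 0.173, -0.007]
contact_force: [-0.8, -0.4, 0.3]
finger_gap: 0.215
grip_force: 20.0
```

```bash
python3 go.py 0,.101
```

```text
0,.101 [0.0057 0.0002 0.002 ] [ 0.0008  0.0001 -0.0011]
togo 0.0061 lat -0.0002 z 0.1009 [-0.8 -0.4  0.3] 15.7
```

Advance 1 mm per row and watch for force.

Call:
step_arm(
  steps=[
    [0.001,0,0.0003,0,0,0,0.1],
    [0.002,0,0.0007,0,0,0,0.1],
    [0.003,0,0.001,0,0,0,0.1],
    [0.003,0,0.001,0,0,0,0.1],
  ],
)

```text
time: 16.1
eef_pos: [0.5912, -0.1858, 0.101]
eef_rot: [0.984, 0.042, 0.174, -0.007]
contact_force: [0.7, -0.3, 0.4]
finger_gap: 0.211
grip_force: 20.0
```

Call:
step_arm(
  steps=[
    [0.001,0,0.0003,0,0,0,0.1],
    [0.0015,0,0.0005,0,0,0,0.1],
    [0.0015,0,0.0005,0,0,0,0.1],
  ],
)

```text
time: 16.4
eef_pos: [0.5927, -0.1856, 0.101]
eef_rot: [0.984, 0.042, 0.173, -0.007]
contact_force: [0.6, 0.8, -1.7]
finger_gap: 0.215
grip_force: 20.0
```

Call:
step_arm(
  steps=[
    [0.001,0,0.0003,0,0,0,0.1],
    [0.0015,0,0.0005,0,0,0,0.1],
    [0.0015,0,0.0005,0,0,0,0.1],
  ],
)

```text
time: 16.7
eef_pos: [0.5941, -0.1854, 0.101]
eef_rot: [0.984, 0.042, 0.173, -0.007]
contact_force: [-0.4, -1.3, -0.0]
finger_gap: 0.214
grip_force: 20.0
```

Call:
step_arm(
  steps=[
    [0.0009,0,0.0003,0,0,0,0.1],
    [0.0009,0,0.0003,0,0,0,0.1],
    [0.0009,0,0.0003,0,0,0,0.1],
  ],
)

```text
time: 17.0
eef_pos: [0.5951, -0.1853, 0.101]
eef_rot: [0.984, 0.042, 0.173, -0.007]
contact_force: [-1.1, 0.3, -1.3]
finger_gap: 0.216
grip_force: 20.0
```

Call:
step_arm(
  steps=[
    [0.0009,0,0.0003,0,0,0,0.1],
    [0.0009,0,0.0003,0,0,0,0.1],
    [0.0009,0,0.0003,0,0,0,0.1],
  ],
)

```text
time: 17.3
eef_pos: [0.5958, -0.1852, 0.101]
eef_rot: [0.984, 0.042, 0.173, -0.007]
contact_force: [-2.4, -0.3, 0.2]
finger_gap: 0.213
grip_force: 20.0
```

Call:
step_arm(
  steps=[
    [0.0009,0,0.0003,0,0,0,0.1],
    [0.0009,0,0.0003,0,0,0,0.1],
    [0.0009,0,0.0003,0,0,0,0.1],
  ],
)

```text
time: 17.6
eef_pos: [0.596, -0.1851, 0.1009]
eef_rot: [0.984, 0.042, 0.173, -0.008]
contact_force: [-5.3, -0.6, 1.7]
finger_gap: 0.212
grip_force: 20.0
```

Home contact felt (about 5 N). I'll check that the funnel hasn't shifted, then open slowly.

```bash
cat >chk.py <<'E'
from h import *
from station import camera,sense
c=camera("side");P=cloud(c)
for z0,z1 in((.14,.17),(.17,.205),(.205,.23)):
    m=(np.hypot(P[...,0]-.65,P[...,1]+.18)<.036)&(P[...,2]>z0)&(P[...,2]<z1);q=P[m]
    A=np.c_[2*q[:,:2],np.ones(len(q))];s=np.linalg.lstsq(A,(q[:,:2]**2).sum(1),rcond=None)[0]
    print(z0,len(q),s[:2].round(4),np.sqrt(s[2]+s[0]**2+s[1]**2).round(4),q.max(0)[2])
cv2.imwrite("pics/last_%.2f.png"%sense()["time"],cv2.resize(c["frame"][140:280,240:400,::-1],None,fx=4,fy=4,interpolation=cv2.INTER_CUBIC))
print(sense()["contact_force"],sense()["time"])
E
python3 chk.py
```

```text
0.14 120 [ 0.6539 -0.1867] 0.0227 0.16982712363338498
0.17 654 [ 0.651  -0.1807] 0.0288 0.2049819050084891
0.205 306 [ 0.651  -0.1806] 0.029 0.21548823937235695
[-5.27756288 -0.83540147  1.78702343] 17.65
```

Call:
step_arm(
  steps=[
    [0,0,0,0,0,0,0.24],
    [0,0,0,0,0,0,0.27],
    [0,0,0,0,0,0,0.3],
    [0,0,0,0,0,0,0.33],
    [0,0,0,0,0,0,0.36],
    [0,0,0,0,0,0,0.39],
    [0,0,0,0,0,0,0.42],
    [0,0,0,0,0,0,0.45],
  ],
)

```text
time: 18.45
eef_pos: [0.5975, -0.1853, 0.1013]
eef_rot: [0.984, 0.042, 0.174, -0.007]
contact_force: [-2.5, 0.1, 0.6]
finger_gap: 0.434
grip_force: 3.0
```

Call:
step_arm(
  steps=[
    [0,0,0,0,0,0,0.55],
    [0,0,0,0,0,0,0.65],
    [0,0,0,0,0,0,0.75],
    [0,0,0,0,0,0,0.8],
    [0,0,0,0,0,0,0.8],
  ],
)

```text
time: 18.95
eef_pos: [0.5973, -0.1853, 0.1013]
eef_rot: [0.984, 0.042, 0.174, -0.007]
contact_force: [0.3, 0.6, -0.3]
finger_gap: 0.772
grip_force: 0.0
```

```bash
python3 chk.py; ls pics/last*
```

```text
0.14 112 [ 0.654  -0.1867] 0.0225 0.1697305881078348
0.17 664 [ 0.6512 -0.1803] 0.0288 0.20488599642950783
0.205 300 [ 0.6514 -0.1802] 0.029 0.21532274398403178
[0.64372568 0.12382258 0.03415598] 19.0
pics/last_17.65.png
pics/last_19.00.png
```

Call:
step_arm(
  steps=[
    [-0.005,0,-0.002,0,0,0,0.8],
    [-0.015,0,-0.0055,0,0,0,0.8],
    [-0.03,0,-0.011,0,0,0,0.8],
    [-0.055,0,-0.02,0,0,0,0.8],
    [-0.085,0,-0.031,0,0,0,0.8],
    [-0.11,0,-0.04,0,0,0,0.8],
    [-0.13,0,-0.047,0,0,0,0.8],
    [-0.13,0,-0.047,0,0,0,0.8],
  ],
)

```text
time: 19.8
eef_pos: [0.4565, -0.1962, 0.1006]
eef_rot: [0.984, 0.041, 0.172, -0.008]
contact_force: [0.9, 0.5, 0.6]
finger_gap: 0.794
grip_force: 0.0
```

```bash
python3 chk.py; python3 - <<'E'
from h import *
from station import camera
H=np.array([np.cos(.0873),np.sin(.0873)]);N=np.array([-H[1],H[0]])
for n in("top","side"):
    P=cloud(camera(n));d=P[...,:2]-[.6493,-.1808];a=d@H;b=d@N;z=P[...,2]
    m=(a>-.09)&(a<-.031)&(abs(b)<.035)&(z>.085)&(z<.13);q=np.c_[a[m],b[m],z[m]]
    print(n,len(q))
    for a0 in np.arange(-.09,-.03,.01):
        k=q[(q[:,0]>=a0)&(q[:,0]<a0+.01)]
        if len(k): print(round(a0,3),len(k),k.min(0).round(4)[1:],k.max(0).round(4)[1:])
E
ls pics/last*
```

```text
0.14 374 [ 0.6516 -0.1796] 0.0294 0.16996682960716844
0.17 695 [ 0.6511 -0.1803] 0.0288 0.20498215874443487
0.205 299 [ 0.6513 -0.1802] 0.029 0.2157476360871148
[ 0.36607225 -0.15275812  0.3706407 ] 19.85
top 116
-0.08 8 [-0.019   0.0993] [0.0204 0.1199]
-0.07 22 [-0.0195  0.0987] [0.02   0.1199]
-0.06 27 [-0.0159  0.0941] [0.0173 0.1195]
-0.05 26 [-0.0142  0.0942] [0.0153 0.1205]
-0.04 33 [-0.01   0.096] [0.0116 0.1189]
side 357
-0.08 18 [-0.0205  0.0948] [0.0201 0.1145]
-0.07 97 [-0.0219  0.0911] [0.0214 0.1197]
-0.06 88 [-0.0182  0.0936] [0.0193 0.1192]
-0.05 88 [-0.0153  0.0932] [0.0159 0.1195]
-0.04 66 [-0.0108  0.0949] [0.0113 0.1198]
pics/last_17.65.png
pics/last_19.00.png
pics/last_19.85.png
```

View pics/last_19.85.png

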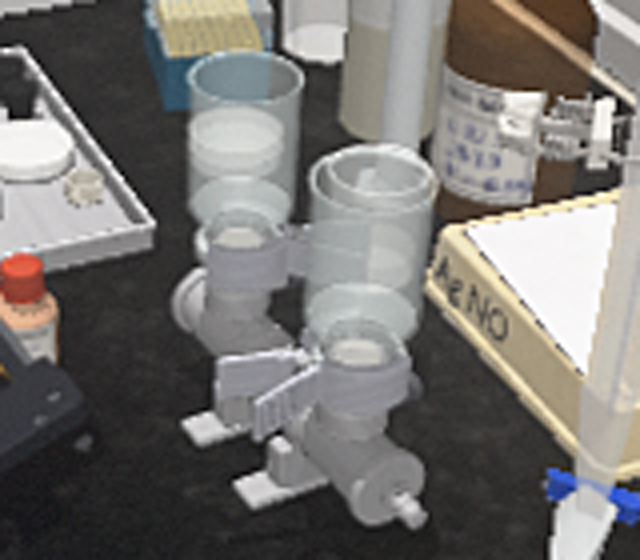

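The clamp sits level round the joint (jaws at 365,370; handles at 250,385). The funnel is upright and the gripper is clear, so I'm handing in.

```bash
python3 -c "
from station import hand_in
print(hand_in())"
```

```text
the job is handed in; nothing more can be done
None
```

The funnel stands upright on the bare head and the large clamp is clipped level round both flanges; I handed the job in at about 20 s of the 72 s. Pushing the clamp home moved the funnel about 2 mm off its first position, and it stayed seated.

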